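# Shim the rocking comparator level

## Task

The bench comparator rocks because the pad of its front right foot is missing. With the fingertips, push the orange wedge along the table, thin edge first, in under that bare metal foot until the comparator stands level and no longer rocks, with the wedge and all three rubber feet carrying it, then draw the hand away. Only push the wedge: do not pick it up, do not lift or shove the comparator, and leave the brass weight, tape measure and pliers alone.

Things in the scene. Friction and masses are not known exactly. Their poses are not given: they have to be found in the camera images.
- comparator: Bench comparator, 1.8 kg: grey base 210 x 180 mm, underside 24, top 44 mm above the table when level; post with dial gauge at the back left, 174 mm tall. Origin: table height under the base's centre when level; x front (near the robot) to back, y to its left, z up (vertical = level). Feet at x +-85, y +-70. Starts tipped about 0.06 rad onto the front right foot, back left foot clear.
- bare_foot: The front right foot (at x -85, y -70 mm of the comparator): a bare steel ball of 16 mm radius under the base, fixed to it. Origin: the lowest point of the ball, which is 8 mm above the soles of the unloaded rubber feet when the comparator is level; at the start it rests on the table.
- foot_front_left: Black ball-shaped rubber foot of 14 mm radius at x -85, y +70 mm of the comparator. Soft: it squashes 1 mm for each 6 N. Origin: lowest point of its sole.
- foot_back_left: Same rubber foot at x +85, y +70 mm of the comparator; it hangs about 5 mm clear of the table at the start and comes down on it as the wedge raises the opposite corner. Origin: lowest point of its sole.
- foot_back_right: Same rubber foot at x +85, y -70 mm of the comparator. Origin: lowest point of its sole.
- wedge: Orange wedge, 110 g, 82 long (x) x 56 mm wide, on the table before the bare foot. Origin: centre of its underside; x points to the thin edge. Ramp from 2 mm high at the thin edge to 16 mm, 70 mm from it; then an upright heel, 12 thick, 32 mm tall, full width. Black lines at 15, 25 (thick), 35, 45 mm from the thin edge. All stands level with the middle of the bare foot over the thick line.
- wedge_tip (a point): Middle of the wedge's thin edge, at table height; axes as the wedge.
- wedge_heel (a point): Centre of the flat back face of the wedge's heel, where it is pushed, 16 mm above the table; axes as the wedge. Level when it is 57 mm (horizontally) from the middle of the bare foot. The push grows from first contact with the foot on, to roughly 5 to 15 N.
- brass_weight: Brass weight, 42 mm across, 56 mm tall, left of the wedge; leave alone. Origin: centre of its underside.
- tape_measure: Yellow tape measure, 36 x 102 x 62 mm, right of the comparator; leave alone. Origin: underside.
- pliers_blue: Blue pliers, 69 x 206 x 17 mm, lying to the left of the comparator; leave alone. Origin: centre of the underside.
Mind the look-alikes: they are no part of the job. What is shaped like the wedge but purple is not meant.

How it is judged:
At the end, for the whole second after the job is handed in: The comparator is level within 0.014 rad (0.8 degrees); the bare foot presses on the wedge with more than 1 N and each of the three rubber feet carries more than 0.3 N; the wedge lies flat on the table (within 0.05 rad and 4 mm); all at rest (angle between comparator's own z axis and vertical below 0.014 rad and contact force between bare_foot and wedge above 1 N and contact force between each of foot_front_left, foot_back_left, foot_back_right and anything else above 0.3 N and angle between wedge's own z axis and vertical below 0.05 rad and height (world z) of wedge below 0.004 m and linear speed of each of wedge, comparator below 0.01 m/s); the robot touches nothing.
It fails at once if the wedge is lifted or tipped (more than 12 mm or 0.3 rad) (height (world z) of wedge above 0.012 m or angle between wedge's own z axis and vertical above 0.3 rad).
It fails at once if the comparator is shoved more than 25 mm (distance of comparator from where it was at the start of the episode above 0.025 m).
It fails at once if the comparator is lifted or tipped (more than 15 mm or 0.12 rad) (height (world z) of comparator above 0.015 m or angle between comparator's own z axis and vertical above 0.12 rad).
It fails at once if the brass weight, tape measure or pliers are moved more than 20 mm (distance of any of brass_weight, tape_measure, pliers_blue from where it was at the start of the episode above 0.02 m).
It also fails if it takes over 42 s, if anything falls off the work surface, if the arm or the gripper's body presses on something with over 40 N, if the wrist force passes 120 N, or if a joint passes its speed limit or range.

## Robot

A 6-joint arm with a two-finger parallel gripper is mounted at the origin on a cart in front of the work surface, level with it; the furniture and walls round the work are solid. World frame = base frame: x ahead of the robot, y to its left, z up, the work surface at z = 0. Lengths are in m, angles in rad, forces in N, time in s.
With the tool pointing down it reaches from about 0.325 to 0.9 m from the base axis. Payload 6.1 kg.
Tool frame: the origin (TCP) lies at the very end of the fingers, on their centre line; the grasp point (between the pads) lies 19 mm behind it; z points along the fingers, y is the direction in which the jaws open and shut (so a half turn about z gives the same grasp; the last joint's range is limited). The gripper opens to 87 mm and grips with 3 to 60 N. Pads are 19 mm wide; open, the fingers measure 117 mm over their backs; the gripper's body (75 mm by 190 mm) begins 51 mm behind the grasp point.
Start: joints at [-1.398, 0.22, 1.526, -0, 1.395, -0.126], TCP at [0.184, -0.597, 0.223] pointing down, gripper open.
Joint ranges: [-2.98, 2.98], [-0.91, 2.08], [0.09, 2.57], [-1.24, 4.39], [0.2, 2.65], [-2.68, 2.68]. Speed limits (rad/s): [2.57, 2.57, 3.01, 3.14, 3.14, 3.14].

## Interface

Orientations are given as a rotation vector (axis times angle).
In Python, from station import monitor, cams, bot, spot_in gives the robot as it stands.
- The arm moves only by the tool arm_command, never from a script. Its argument "series" is a list of rows, each an object of numbers: "dx", "dy", "dz": the shift along the tool's x, y, z in mm; "wx", "wy", "wz": the turn, a rotation vector about the tool's x, y, z in rad. A call has 1 to 20 rows; each row shifts and turns the commanded pose from where the row before left it, along the tool's axes as they then stand; what a row does not reach is not made up. A row lasts 1/8 s, in which the tool goes at most 62.5 mm and 10.7 degrees, less where a joint would pass 70% of its speed; a pose out of reach is approached as far as the arm can. A call with a gripper value outside its range is refused whole. "claw" is the finger opening in mm, from 0 to 87, set as the call begins (left out, the last holds). The fingers move at their own pace and stop on an object; "force" is the grip in N (left out, the last holds). Time passes only in rows, so rows that do not move let the fingers close. It gives the time, the measured TCP pose, the force and the opening at its end, in the units of the state.
- monitor.observe(): the state, without advancing time (a new reading comes with each control period).
- cams.camera(name): name is "scene" or "top" or "wrist"; returns a dict with "pixels" (420x560x3 uint8, red, green, blue), "camera_matrix" (3x3 intrinsics, pixels), "D" ([k1, k2, p1, p2, k3] as OpenCV has them; the pictures are not rectified), "world_from_camera" (4x4, takes a point from camera to world coordinates); the wrist camera has in their place "hand_eye" (4x4, takes a point from camera to tool coordinates, whose origin is the TCP and whose axes are the flange's). Camera axes: x right, y down, z forward; pixel columns grow to the right and rows downward; lengths in m; the calibration is good to about 2 mm. A picture is of the moment at which its call begins: read the wrist's pose just before it. There is no depth.
- bot.hand_in(): hands the job in, once; it reports no verdict.
Trained networks look in a picture, given as the dict that the camera call returned (one of the last four; its "shot" number tells which), for a name from the list of things; names that differ only in an ending like _2 or _b are one class to them, and where a whole thing is asked for, a point or a joint stands for the part that bears it (a point fixed in the world has none). Each returns a list of dicts, best first, with "confidence" (0 to 1); they miss things now and then, are a little off and sometimes report something else, mostly with a low value. They report only what shows in the picture. A call takes as long as a camera call. They do not tell look-alikes from the thing itself.
- spot_in(picture, label): "box" ([left, top, right, bottom] in pixels, round what is visible of it).
The state is a dict: "t": time; "joint_positions": joint angles; "dq": joint speeds; "tau": joint torques, N m; "tcp_pos": TCP position; "eef_rot": TCP orientation; "ft_force": force on the tool from outside, world axes, zero at the start; "moment": the same for the moment, N m; "opening": finger opening in m.
Only numpy, scipy, OpenCV 4.12 (cv2) and the standard library are available. Lean on these libraries where they do the work, as an engineer would, in place of code of your own. Each camera call takes 0.05 s, during which the arm holds its last target. There are 200 camera calls.

## Working session

There is one attempt and no reset: what is moved stays moved. The work goes in short steps, Python scripts to look and compute and a tool call to move; the robot and the scene stay as the last step left them, time stands still between calls to the robot, and variables do not carry over. Pictures are saved under pics/ and viewed, about 8 in all and at most 12, crops included, and the job is handed in when it is done.

Besides the shell and the picture viewer there is one more tool, called after "Call:" as name([rows], argument=value, ...), one row to a line, values as JSON. arm_command: Moves the arm, as the interface text tells. Its arguments: {"type":"object","properties":{"series":{"type":"array","items":{"type":"object","properties":{"dx":{"type":"number"},"dy":{"type":"number"},"dz":{"type":"number"},"wx":{"type":"number"},"wy":{"type":"number"},"wz":{"type":"number"}}}},"claw":{"type":"number"},"force":{"type":"number"}},"required":["series"]}

```bash
mkdir -p pics; ls; cat > h.py <<'E'
import numpy as np, cv2
from scipy.spatial.transform import Rotation as R
from station import monitor, cams, bot, spot_in
def snap(n):
    s=monitor.observe(); c=cams.camera(n)
    if n=='wrist':
        T=np.eye(4);T[:3,:3]=R.from_rotvec(s['eef_rot']).as_matrix();T[:3,3]=s['tcp_pos'];c['W']=T@np.array(c['hand_eye'])
    else: c['W']=np.array(c['world_from_camera'])
    return c
def save(c,f,crop=None,sc=1):
    im=cv2.cvtColor(np.array(c['pixels']),cv2.COLOR_RGB2BGR)
    if crop: l,t,r,b=crop; im=im[t:b,l:r]
    cv2.imwrite('pics/'+f,cv2.resize(im,None,fx=sc,fy=sc,interpolation=cv2.INTER_CUBIC))
def w(c,px,z=0.):
    px=np.array(px,float).reshape(-1,1,2)
    n=cv2.undistortPoints(px,np.array(c['camera_matrix']),np.array(c['D'],float)).reshape(-1,2)
    d=np.c_[n,np.ones(len(n))]@c['W'][:3,:3].T; o=c['W'][:3,3]
    return o+d*((z-o[2])/d[:,2])[:,None]
def proj(c,P):
    V=np.linalg.inv(c['W']); return cv2.projectPoints(np.array(P,float).reshape(-1,3),cv2.Rodrigues(V[:3,:3])[0],V[:3,3],np.array(c['camera_matrix']),np.array(c['D'],float))[0].reshape(-1,2)
E
python3 - <<'E'
from h import *
print(monitor.observe())
for n in('top','scene'):
    c=snap(n);save(c,n+'0.png',sc=1.4)
    print(n,c['W'].round(3).tolist())
    for l in('comparator','bare_foot','wedge','brass_weight','tape_measure','pliers_blue'):
        for d in spot_in(c,l)[:2]: print(l,np.round(d['box']),round(d['confidence'],2))
E
```

```text
pics
{'t': 0.0, 'joint_positions': array([-1.39811514e+00,  2.21218703e-01,  1.52760053e+00, -4.81981660e-05,
        1.39468471e+00, -1.26127448e-01]), 'dq': array([-1.72475157e-03,  1.65668698e-03,  3.76767079e-05,  3.67918116e-04,
        1.26623736e-04,  7.81350889e-04]), 'tau': array([ 1.95307490e-03, -4.94605565e+01, -3.87371922e+01,  6.99589122e-02,
        5.71030425e-02, -1.46391085e-04]), 'tcp_pos': array([ 0.18384686, -0.59670776,  0.22144745]), 'eef_rot': array([-3.10470468e+00, -4.67352202e-01,  1.44294428e-04]), 'ft_force': array([ 0.77823204, -0.71038182,  1.03478487]), 'moment': array([-0.00366834,  0.0026    , -0.01686294]), 'opening': 0.0875080470803693}
top [[-0.02, -0.997, 0.074, 0.499], [-1.0, 0.021, 0.016, -0.045], [-0.017, -0.074, -0.997, 1.06], [0.0, 0.0, 0.0, 1.0]]
comparator [232. 122. 335. 232.] 0.94
wedge [286. 280. 332. 324.] 0.81
wedge [356. 281. 399. 325.] 0.69
brass_weight [255. 251. 279. 272.] 0.58
tape_measure [359. 165. 401. 186.] 0.57
pliers_blue [157. 241. 252. 273.] 0.64
scene [[-0.809, -0.419, 0.412, 0.123], [-0.588, 0.592, -0.551, 0.558], [-0.014, -0.688, -0.726, 0.851], [0.0, 0.0, 0.0, 1.0]]
comparator [190. 170. 302. 260.] 0.96
bare_foot [303. 210. 342. 235.] 0.33
wedge [302. 209. 341. 233.] 0.84
wedge [378. 200. 417. 237.] 0.72
brass_weight [297. 249. 319. 276.] 0.93
brass_weight [302. 208. 343. 235.] 0.34
tape_measure [287. 150. 312. 184.] 0.62
pliers_blue [230. 273. 301. 359.] 0.76
pliers_blue [302. 207. 344. 236.] 0.36
```

View pics/top0.png

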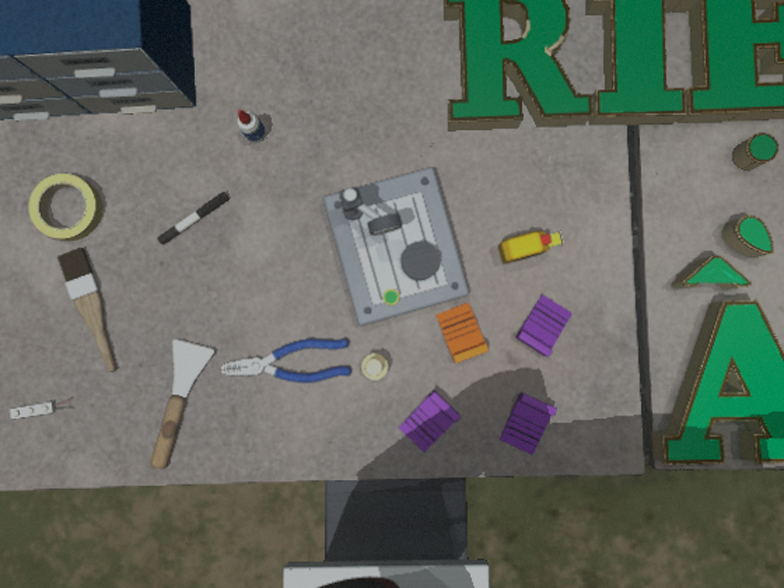

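View pics/scene0.png

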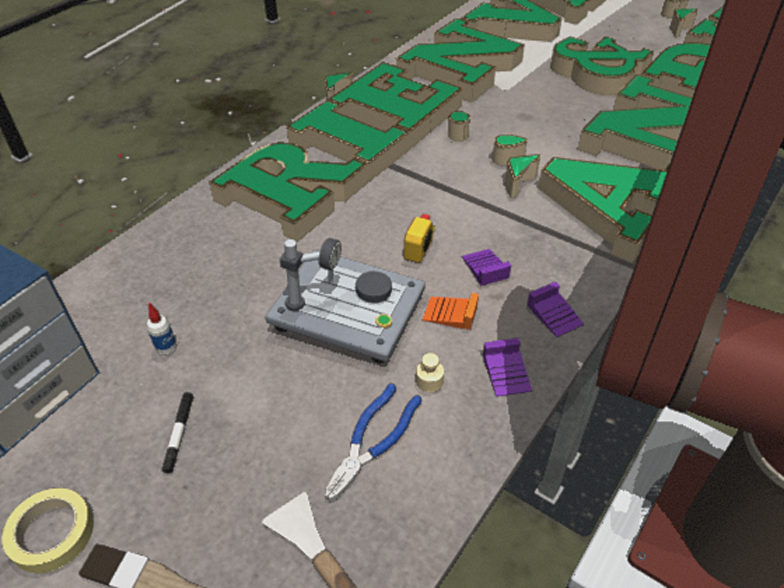

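The top view shows the orange wedge at about (463,332) of the enlarged picture, with its thin edge facing the comparator's front right corner at (469,292). Purple look-alikes are at (545,325), (430,420) and (528,422), and the brass weight is at (375,367).

```bash
python3 - <<'E'
from h import *
c=snap('top')
q=np.array([(324,195),(435,167),(469,292),(361,325)])/1.4   # BL, BR, FR, FL of base top
hz=[.040,.038,.032,.038]
P=np.array([w(c,p,z)[0] for p,z in zip(q,hz)]);print('base',P.round(3).tolist())
print([np.linalg.norm(P[i]-P[i-1]).round(3) for i in range(4)])
f=(P[0]+P[1]-P[2]-P[3])[:2];yaw=np.arctan2(f[1],f[0]);C=P.mean(0)[:2]
Rz=np.array([[np.cos(yaw),-np.sin(yaw)],[np.sin(yaw),np.cos(yaw)]])
print('yaw',yaw,'C',C,'foot',C+Rz@[-.085,-.07])
t=np.array([w(c,p,z)[0] for p,z in zip(np.array([(437,312),(473,303)])/1.4,[.002]*2)])
h=np.array([w(c,p,z)[0] for p,z in zip(np.array([(453,362),(489,350)])/1.4,[.028]*2)])
print('tip',t.round(3).tolist(),'heel',h.round(3).tolist());d=(t.mean(0)-h.mean(0))[:2];print('len',np.linalg.norm(d),'yaw',np.arctan2(d[1],d[0]))
h_,=[cv2.cvtColor(np.array(c['pixels']),cv2.COLOR_RGB2HSV)]
m=cv2.inRange(h_,(5,150,80),(20,255,255));m[:, :300]=0;ys,xs=np.nonzero(m);print(xs.min(),xs.max(),ys.min(),ys.max())
b=np.array([375,367])/1.4;print('brass',w(c,b,.05))
E
```

```text
base [[0.726, 0.083, 0.04], [0.767, -0.091, 0.038], [0.57, -0.14, 0.032], [0.522, 0.029, 0.038]]
[np.float64(0.212), np.float64(0.179), np.float64(0.203), np.float64(0.175)]
yaw 0.2510310558070411 C [ 0.64600652 -0.02976308] foot [ 0.58105889 -0.1186833 ]
tip [[0.541, -0.091, 0.002], [0.554, -0.148, 0.002]] heel [[0.462, -0.112, 0.028], [0.479, -0.169, 0.028]]
len 0.07966621523849961 yaw 0.2653981920974558
312 525 167 263
brass [[0.4572033  0.00761821 0.05      ]]
```

Call:
arm_command([
  {"dx": 20,"dy": -20,"dz": 4},
  {"dx": 35,"dy": -35,"dz": 6},
  {"dx": 35,"dy": -35,"dz": 6},
  {"dx": 35,"dy": -35,"dz": 6},
  {"dx": 35,"dy": -35,"dz": 6},
  {"dx": 35,"dy": -35,"dz": 6},
  {"dx": 35,"dy": -35,"dz": 6},
  {"dx": 35,"dy": -35,"dz": 6},
  {"dx": 35,"dy": -35,"dz": 6},
  {"dx": 30,"dy": -32,"dz": 4},
  {"dx": 15,"dy": -17,"dz": 4,"wz": 0.03},
  {},
  {},
], claw=20)

```text
$.series[0]: bad value
```

```bash
python3 - <<'E'
from h import *
c=snap('wrist');save(c,'w1.png',sc=1.4);print(monitor.observe()['tcp_pos'],c['W'].round(3).tolist())
print(proj(c,[[.581,-.119,0],[.548,-.1195,0],[.470,-.14,.016]]))
c=snap('top')
q=w(c,np.array([(430,420),(528,422),(545,325)])/1.4,.015);print(q.round(3).tolist())
E
```

```text
[ 0.18395314 -0.59731948  0.22257562] [[0.294, -0.915, -0.278, 0.261], [-0.956, -0.281, -0.085, -0.574], [-0.0, 0.29, -0.957, 0.385], [0.0, 0.0, 0.0, 1.0]]
[[  28.3502515  -184.96948876]
 [   4.5010867  -187.12933417]
 [ -31.79804983 -163.06922661]]
[[0.372, -0.075, 0.015], [0.367, -0.227, 0.015], [0.516, -0.259, 0.015]]
```

View pics/w1.png

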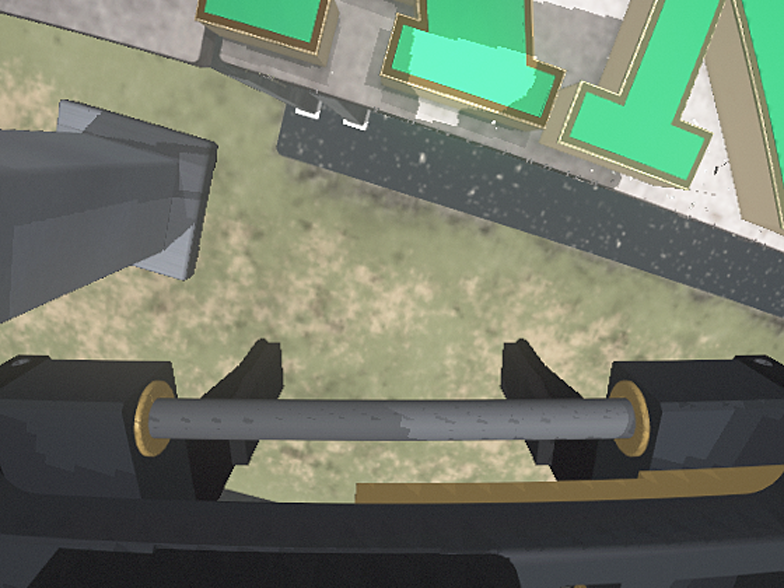

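The move was refused, so rows probably need all six keys. The wrist picture only shows the start place: fingers at the bottom, green letters at the top.

Call:
arm_command([
  {"dx": 20,"dy": -20,"dz": 0,"wx": 0,"wy": 0,"wz": 0},
  {"dx": 35,"dy": -35,"dz": 0,"wx": 0,"wy": 0,"wz": 0},
  {"dx": 35,"dy": -35,"dz": 0,"wx": 0,"wy": 0,"wz": 0},
  {"dx": 35,"dy": -35,"dz": 0,"wx": 0,"wy": 0,"wz": 0},
  {"dx": 35,"dy": -35,"dz": 0,"wx": 0,"wy": 0,"wz": 0},
  {"dx": 35,"dy": -35,"dz": 10,"wx": 0,"wy": 0,"wz": 0},
  {"dx": 35,"dy": -35,"dz": 10,"wx": 0,"wy": 0,"wz": 0},
  {"dx": 35,"dy": -35,"dz": 10,"wx": 0,"wy": 0,"wz": 0},
  {"dx": 35,"dy": -35,"dz": 10,"wx": 0,"wy": 0,"wz": 0},
  {"dx": 30,"dy": -35,"dz": 10,"wx": 0,"wy": 0,"wz": 0},
  {"dx": 15,"dy": -20,"dz": 10,"wx": 0,"wy": 0,"wz": 0.03},
  {"dx": 0,"dy": 0,"dz": 0,"wx": 0,"wy": 0,"wz": 0},
  {"dx": 0,"dy": 0,"dz": 0,"wx": 0,"wy": 0,"wz": 0},
], claw=20)

```text
t: 2.48
tcp_pos: [0.4093, -0.1571, 0.163]
eef_rot: [3.112, 0.422, 0.001]
ft_force: [-0.1, -0.9, -0.4]
opening: 0.0201
```

```bash
python3 - <<'E'
from h import *
c=snap('wrist');save(c,'w2.png',sc=1.4)
print(proj(c,[[.581,-.119,0],[.548,-.1195,0],[.470,-.14,.016]])*1.4)
np.savez('w2.npz',K=c['camera_matrix'],D=c['D'],W=c['W'])
E
```

```text
[[403.86001087   2.18605582]
 [391.06611139  54.77985235]
 [389.70160827 180.00323813]]
```

View pics/w2.png

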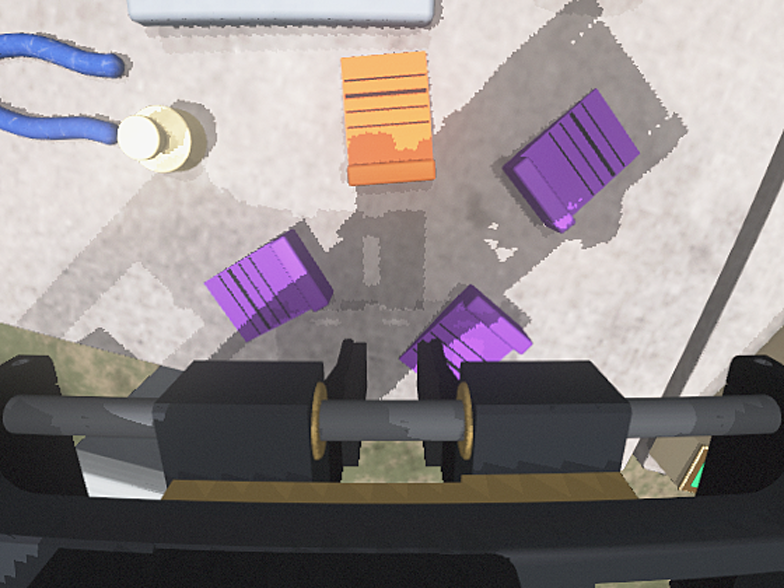

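The picture shows the wedge with its thin edge from (341,59) to (426,52) and its heel's back edge from (349,185) to (436,180). The base's front edge runs from (145,26) to (437,22), and there is free table between the two purple wedges.

```bash
python3 - <<'E'
from h import *
f=np.load('w2.npz');c=dict(camera_matrix=f['K'],D=f['D'],W=f['W'])
def pt(x,y,z): return w(c,[[x/1.4,y/1.4]],z)[0]
t=(pt(341,59,.002),pt(426,52,.002)); hb=(pt(349,185,.032),pt(436,180,.032)); hf=(pt(347,166,.032),pt(434,158,.032))
for n,v in(('tip',t),('hback',hb),('hfront',hf)): print(n,np.round(v,4).tolist(),np.mean(v,0).round(4),'wid',np.linalg.norm(v[0]-v[1]).round(4))
d=np.mean(t,0)-np.mean(hb,0);print('yaw',np.arctan2(d[1],d[0]),'len',np.hypot(*d[:2]))
for z in(.012,.032): print('base FR',pt(436,23,z),'FL',pt(145,26,z+.008))
print('purple', pt(330,300,.03),pt(472,287,.03),pt(531,345,.03), pt(300,228,.03),pt(400,357,.0))
E
```

```text
tip [[0.5365, -0.0885, 0.002], [0.5554, -0.1412, 0.002]] [ 0.5459 -0.1149  0.002 ] wid 0.056
hback [[0.461, -0.1156, 0.032], [0.4787, -0.1681, 0.032]] [ 0.4698 -0.1419  0.032 ] wid 0.0554
hfront [[0.4721, -0.1116, 0.032], [0.4913, -0.163, 0.032]] [ 0.4817 -0.1373  0.032 ] wid 0.0549
yaw 0.3413858018597646 len 0.08075846650149172
base FR [ 0.57136123 -0.14234514  0.012     ] FL [0.5226014  0.03286181 0.02      ]
base FR [ 0.56593995 -0.1419658   0.032     ] FL [0.52023191 0.02177478 0.04      ]
purple [ 0.38208565 -0.12148545  0.03      ] [ 0.41691288 -0.21292647  0.03      ] [ 0.38707707 -0.2675555   0.03      ] [ 0.42541951 -0.09099991  0.03      ] [ 0.3399862  -0.18401241  0.        ]
```

Call:
arm_command([
  {"dx": 0,"dy": 0,"dz": 0,"wx": 0,"wy": 0,"wz": 0.065},
  {"dx": 14,"dy": -1,"dz": 20,"wx": 0,"wy": 0,"wz": 0},
  {"dx": 14,"dy": -1,"dz": 35,"wx": 0,"wy": 0,"wz": 0},
  {"dx": 0,"dy": 0,"dz": 35,"wx": 0,"wy": 0,"wz": 0},
  {"dx": 0,"dy": 0,"dz": 30,"wx": 0,"wy": 0,"wz": 0},
  {"dx": 0,"dy": 0,"dz": 20,"wx": 0,"wy": 0,"wz": 0},
  {"dx": 0,"dy": 0,"dz": 13,"wx": 0,"wy": 0,"wz": 0},
  {"dx": 0,"dy": 0,"dz": 0,"wx": 0,"wy": 0,"wz": 0},
  {"dx": 0,"dy": 0,"dz": 0,"wx": 0,"wy": 0,"wz": 0},
])

```text
t: 3.65
tcp_pos: [0.4369, -0.1496, 0.0105]
eef_rot: [3.124, 0.319, 0.002]
ft_force: [-0.0, -0.2, -0.2]
opening: 0.0202
```

Call:
arm_command([
  {"dx": 5,"dy": 0,"dz": 0,"wx": 0,"wy": 0,"wz": 0},
  {"dx": 5,"dy": 0,"dz": 0,"wx": 0,"wy": 0,"wz": 0},
  {"dx": 5,"dy": 0,"dz": 0,"wx": 0,"wy": 0,"wz": 0},
  {"dx": 4,"dy": 0,"dz": 0,"wx": 0,"wy": 0,"wz": 0},
  {"dx": 4,"dy": 0,"dz": 0,"wx": 0,"wy": 0,"wz": 0},
  {"dx": 4,"dy": 0,"dz": 0,"wx": 0,"wy": 0,"wz": 0},
  {"dx": 4,"dy": 0,"dz": 0,"wx": 0,"wy": 0,"wz": 0},
  {"dx": 4,"dy": 0,"dz": 0,"wx": 0,"wy": 0,"wz": 0},
  {"dx": 3,"dy": 0,"dz": 0,"wx": 0,"wy": 0,"wz": 0},
  {"dx": 2,"dy": 0,"dz": 0,"wx": 0,"wy": 0,"wz": 0},
  {"dx": 0,"dy": 0,"dz": 0,"wx": 0,"wy": 0,"wz": 0},
])

```text
t: 5.03
tcp_pos: [0.4756, -0.1408, 0.0096]
eef_rot: [3.125, 0.32, 0.0]
ft_force: [0.5, -0.0, 0.4]
opening: 0.02
```

```bash
python3 - <<'E'
from h import *
s=monitor.observe();print(s['tcp_pos'],s['ft_force'])
c=snap('wrist');save(c,'w3.png',sc=1.4)
np.savez('w3.npz',K=c['camera_matrix'],D=c['D'],W=c['W'])
E
```

```text
[ 0.4756086  -0.1407655   0.00959985] [ 0.50913873 -0.01374121  0.37138754]
```

View pics/w3.png

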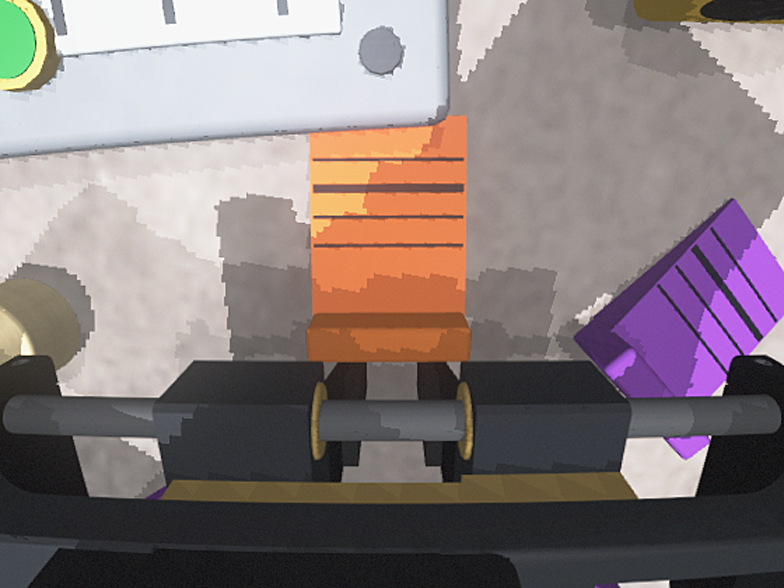

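The wedge is now flush with both fingers and square to the tool, centred at column 388. The foot's screw on the base top is at (381,50), nearly in line with it.

```bash
python3 - <<'E'
from h import *
f=np.load('w3.npz');c=dict(camera_matrix=f['K'],D=f['D'],W=f['W'])
def pt(x,y,z): return w(c,[[x/1.4,y/1.4]],z)[0]
u=np.array([.979,.2036]);n=np.array([-.2036,.979]);tcp=np.array([.4756,-.1408])
for k,p in dict(screw=pt(381,50,.036),FR=pt(448,122,.012),tipR=pt(467,116,.002),heelTopBackL=pt(307,327,.032),heelTopFrontL=pt(312,316,.032),thickR=pt(463,188,.011),thickL=pt(313,188,.011)).items():
    r=p[:2]-tcp; print(k,p.round(4),'along',(r@u*1e3).round(1),'left',(r@n*1e3).round(1))
E
```

```text
screw [ 0.5808 -0.1168  0.036 ] along 107.8 left 2.1
FR [ 0.5681 -0.1417  0.012 ] along 90.4 left -19.8
tipR [ 0.5724 -0.1489  0.002 ] along 93.1 left -27.7
heelTopBackL [ 0.4942 -0.1089  0.032 ] along 24.7 left 27.5
heelTopFrontL [ 0.4984 -0.1099  0.032 ] along 28.6 left 25.6
thickR [ 0.5479 -0.1521  0.011 ] along 68.5 left -25.8
thickL [ 0.5373 -0.1006  0.011 ] along 68.6 left 26.7
```

Call:
arm_command([
  {"dx": 3,"dy": 0,"dz": 0,"wx": 0,"wy": 0,"wz": 0},
  {"dx": 3,"dy": 0,"dz": 0,"wx": 0,"wy": 0,"wz": 0},
  {"dx": 3,"dy": 0,"dz": 0,"wx": 0,"wy": 0,"wz": 0},
  {"dx": 3,"dy": 0,"dz": 0,"wx": 0,"wy": 0,"wz": 0},
  {"dx": 3,"dy": 0,"dz": 0,"wx": 0,"wy": 0,"wz": 0},
  {"dx": 3,"dy": 0,"dz": 0,"wx": 0,"wy": 0,"wz": 0},
  {"dx": 3,"dy": 0,"dz": 0,"wx": 0,"wy": 0,"wz": 0},
  {"dx": 3,"dy": 0,"dz": 0,"wx": 0,"wy": 0,"wz": 0},
  {"dx": 0,"dy": 0,"dz": 0,"wx": 0,"wy": 0,"wz": 0},
])

```text
t: 6.2
tcp_pos: [0.4985, -0.1359, 0.0094]
eef_rot: [-3.125, -0.32, 0.002]
ft_force: [-3.8, -0.5, 1.6]
opening: 0.0199
```

Call:
arm_command([
  {"dx": 2,"dy": 0,"dz": 0,"wx": 0,"wy": 0,"wz": 0},
  {"dx": 2,"dy": 0,"dz": 0,"wx": 0,"wy": 0,"wz": 0},
  {"dx": 2,"dy": 0,"dz": 0,"wx": 0,"wy": 0,"wz": 0},
  {"dx": 2,"dy": 0,"dz": 0,"wx": 0,"wy": 0,"wz": 0},
  {"dx": 2,"dy": 0,"dz": 0,"wx": 0,"wy": 0,"wz": 0},
  {"dx": 0,"dy": 0,"dz": 0,"wx": 0,"wy": 0,"wz": 0},
  {"dx": 0,"dy": 0,"dz": 0,"wx": 0,"wy": 0,"wz": 0},
])

```text
t: 7.08
tcp_pos: [0.5086, -0.1337, 0.0093]
eef_rot: [-3.125, -0.32, 0.0]
ft_force: [-3.3, -0.2, -0.2]
opening: 0.0195
```

```bash
python3 - <<'E'
from h import *
s=monitor.observe();print(s['tcp_pos'],s['ft_force'])
c=snap('wrist');save(c,'w4.png',sc=1.4)
np.savez('w4.npz',K=c['camera_matrix'],D=c['D'],W=c['W'],p=s['tcp_pos'])
E
```

```text
[ 0.50855327 -0.13373451  0.00934833] [-3.2705141  -0.20998788 -0.19620966]
```

View pics/w4.png

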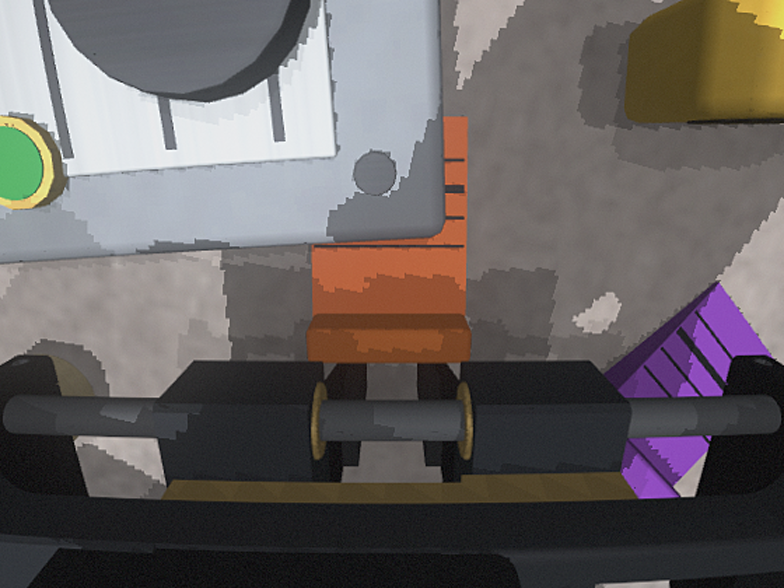

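The thick line's right end is at (455,188). The foot's screw is at (375,173), on top of the base and so seen displaced.

```bash
python3 - <<'E'
from h import *
f=np.load('w4.npz');c=dict(camera_matrix=f['K'],D=f['D'],W=f['W']);tcp=f['p'][:2]
def pt(x,y,z): return w(c,[[x/1.4,y/1.4]],z)[0]
u=np.array([.979,.2036]);n=np.array([-.2036,.979])
for z in(.036,.040,.044):
  p=pt(375,173,z);r=p[:2]-tcp; print(z,p.round(4),'along',(r@u*1e3).round(1),'left',(r@n*1e3).round(1))
# top view: tilt check from base-top corners via detail + dial post
c=snap('scene');save(c,'s4.png',(180,160,320,270),5.5)
np.savez('s4.npz',K=c['camera_matrix'],D=c['D'],W=c['W'])
E
```

```text
0.036 [ 0.5808 -0.1146  0.036 ] along 74.6 left 4.0
0.04 [ 0.5809 -0.1147  0.04  ] along 74.7 left 3.9
0.044 [ 0.5811 -0.1148  0.044 ] along 74.9 left 3.7
```

View pics/s4.png

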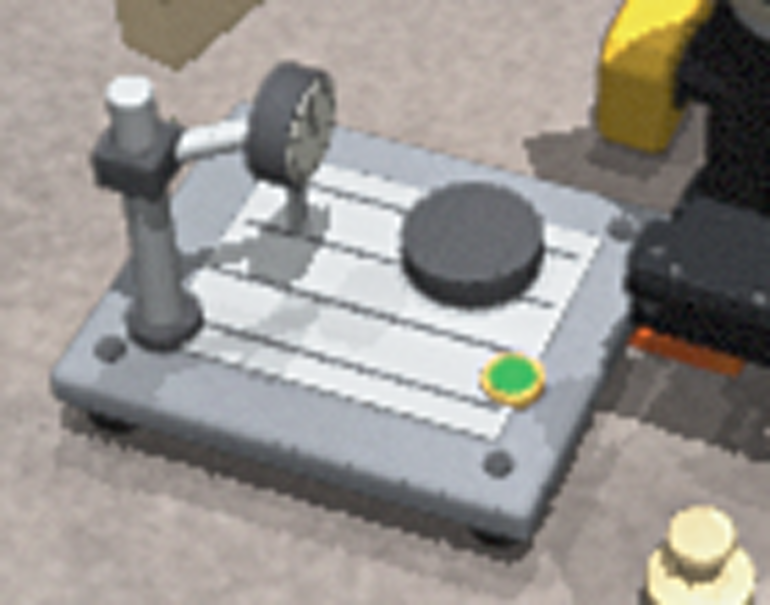

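The scene crop shows the comparator nearly level, with the hand clear of its top. The foot is still about 6 mm beyond the thick line, so I'll push that far and then draw back.

Call:
arm_command([
  {"dx": 2,"dy": 0,"dz": 0,"wx": 0,"wy": 0,"wz": 0},
  {"dx": 2,"dy": 0,"dz": 0,"wx": 0,"wy": 0,"wz": 0},
  {"dx": 1.5,"dy": 0,"dz": 0,"wx": 0,"wy": 0,"wz": 0},
  {"dx": 1,"dy": 0,"dz": 0,"wx": 0,"wy": 0,"wz": 0},
  {"dx": 0,"dy": 0,"dz": 0,"wx": 0,"wy": 0,"wz": 0},
  {"dx": 0,"dy": 0,"dz": 0,"wx": 0,"wy": 0,"wz": 0},
])

```text
t: 7.92
tcp_pos: [0.5139, -0.1326, 0.0093]
eef_rot: [-3.125, -0.32, 0.004]
ft_force: [-6.7, -1.6, 3.7]
opening: 0.02
```

```bash
python3 - <<'E'
from h import *
s=monitor.observe();print(s['tcp_pos'],s['ft_force'])
c=snap('wrist');save(c,'w5.png',sc=1.4)
np.savez('w5.npz',K=c['camera_matrix'],D=c['D'],W=c['W'],p=s['tcp_pos'])
E
```

```text
[ 0.51386439 -0.1326424   0.00934809] [-6.72701479 -1.60801228  3.6873228 ]
```

View pics/w5.png

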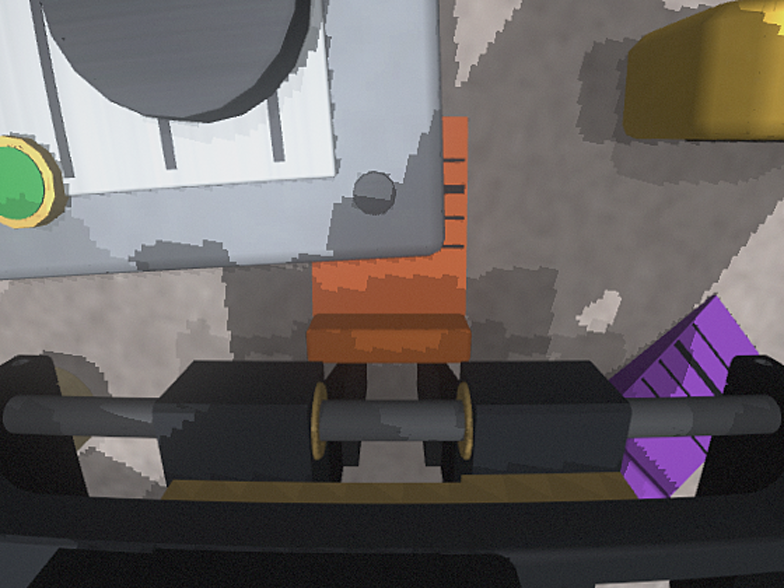

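The screw is now at (375,193), close to the thick line at row 188. The push force has also risen to about 7 N, as the fourth foot has come down. I'll push another 1.5 mm, then withdraw and look again.

Call:
arm_command([
  {"dx": 1,"dy": 0,"dz": 0,"wx": 0,"wy": 0,"wz": 0},
  {"dx": 0.5,"dy": 0,"dz": 0,"wx": 0,"wy": 0,"wz": 0},
  {"dx": 0,"dy": 0,"dz": 0,"wx": 0,"wy": 0,"wz": 0},
  {"dx": -1,"dy": 0,"dz": 0,"wx": 0,"wy": 0,"wz": 0},
  {"dx": -2,"dy": 0,"dz": 0,"wx": 0,"wy": 0,"wz": 0},
  {"dx": -5,"dy": 0,"dz": 0,"wx": 0,"wy": 0,"wz": 0},
  {"dx": -10,"dy": 0,"dz": 0,"wx": 0,"wy": 0,"wz": 0},
  {"dx": -15,"dy": 0,"dz": 0,"wx": 0,"wy": 0,"wz": 0},
  {"dx": -15,"dy": 0,"dz": -20,"wx": 0,"wy": 0,"wz": 0},
  {"dx": -10,"dy": 0,"dz": -35,"wx": 0,"wy": 0,"wz": 0},
  {"dx": 0,"dy": 0,"dz": -40,"wx": 0,"wy": 0,"wz": 0},
  {"dx": 0,"dy": 0,"dz": -35,"wx": 0,"wy": 0,"wz": 0},
  {"dx": 0,"dy": 0,"dz": 0,"wx": 0,"wy": 0,"wz": 0},
  {"dx": 0,"dy": 0,"dz": 0,"wx": 0,"wy": 0,"wz": 0},
])

```text
t: 9.72
tcp_pos: [0.4588, -0.1439, 0.1387]
eef_rot: [-3.125, -0.319, 0.001]
ft_force: [0.0, -0.9, -0.2]
opening: 0.0202
```

```bash
python3 - <<'E'
from h import *
f=np.load('w5.npz');c=dict(camera_matrix=f['K'],D=f['D'],W=f['W'])
u=np.array([.979,.2036])
p=w(c,[[375/1.4,193/1.4]],.044)[0];print('before last push: screw along',(p[:2]-f['p'][:2])@u*1e3,'thick line 68.5')
s=monitor.observe();print(s['tcp_pos'],s['ft_force'])
c=snap('wrist');save(c,'w6.png',sc=1.4);np.savez('w6.npz',K=c['camera_matrix'],D=c['D'],W=c['W'])
c=snap('scene');save(c,'s6.png',(180,160,320,270),5.5)
E
```

```text
before last push: screw along 69.55459757060841 thick line 68.5
[ 0.45875471 -0.14385622  0.1387461 ] [ 0.03630279 -0.89041669 -0.24409882]
```

View pics/w6.png

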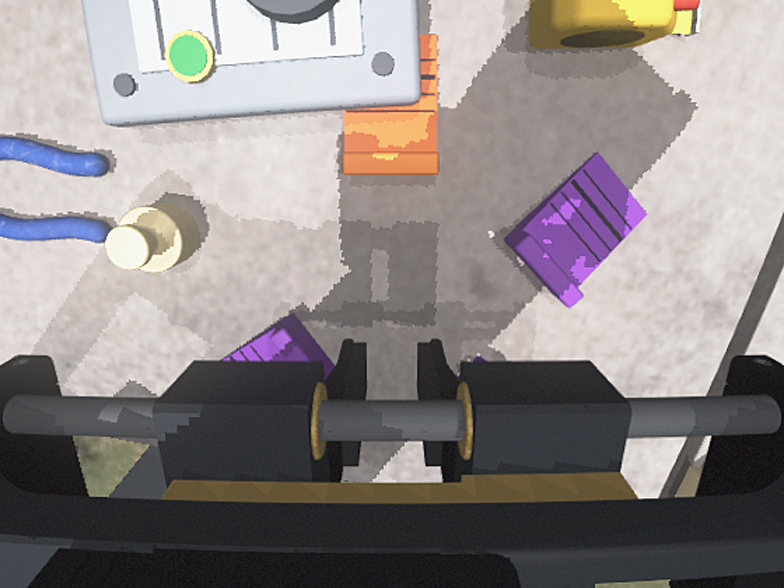

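View pics/s6.png

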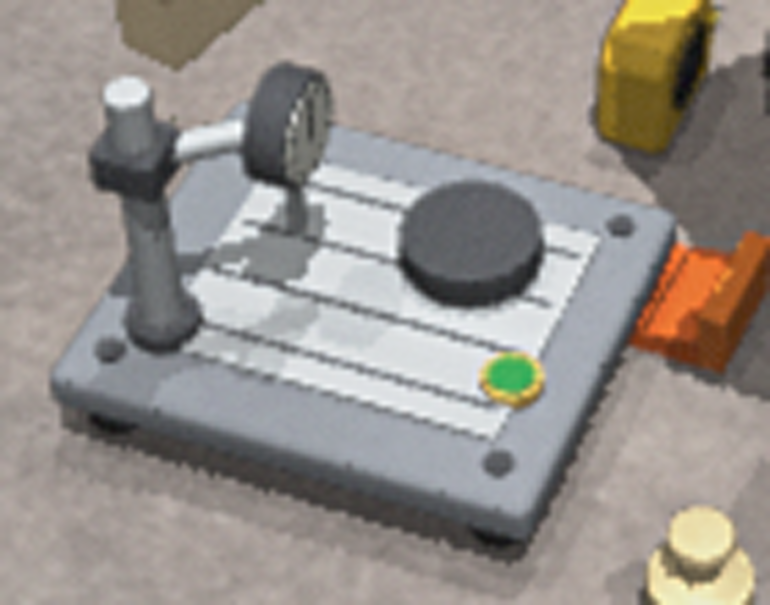

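After withdrawal the wedge is still under the foot: its heel runs from (344,174) to (438,174), and the screw is at (382,64). I'll check the heel-to-foot distance against 57 mm, and estimate the tilt from the four top screws' known spacing.

```bash
python3 - <<'E'
from h import *
f=np.load('w6.npz');c=dict(camera_matrix=f['K'],D=f['D'],W=f['W'])
def pt(x,y,z): return w(c,[[x/1.4,y/1.4]],z)[0][:2]
u=np.array([.979,.2036])
FR=pt(382,64,.044);FL=pt(124,84,.044)
hf=(pt(344,154,.032)+pt(438,153,.032))/2; thick=pt(428,77,.011)
print('screw',FR,FL,'spacing',np.linalg.norm(FR-FL),'heelfront->foot',(FR-hf)@u*1e3,'(45)','thick->foot',(FR-thick)@u*1e3)
# tilt: fit pose from screws in scene crop (4 pts: BL, FL, FR + post top)
c=snap('scene');S=lambda x,y:(180+x/5.5,160+y/5.5)
img=np.array([S(110,349),S(498,464),S(620,225)])
from scipy.optimize import least_squares
obj=np.array([[.085,.07,.044],[-.085,.07,.044],[-.085,-.07,.044]])
def res(v): return (proj(c,obj@R.from_euler('ZYX',v[3:]).as_matrix().T+v[:3])-img).ravel()
s=least_squares(res,[.65,-.03,0,.25,0,0]);print('fit',s.x.round(4))
E
```

```text
screw [ 0.58104635 -0.1142628 ] [0.54582021 0.02128877] spacing 0.14005395660261782 heelfront->foot 45.574357082058825 (45) thick->foot 1.3955229680517092
fit [ 0.6465 -0.0258 -0.0022  0.2595 -0.0115 -0.0102]
```

```bash
python3 -c "
from h import *
print(bot.hand_in())"
```

```text
the job is handed in; nothing more can be done
None
```

The orange wedge is under the bare foot and the job is handed in, at about 10 s on the robot's clock. I pushed it thin edge first with both fingertips flat on its heel, squared it to the line through the foot, then drew the hand back and up.

**Last checks after withdrawing:**
- **Position:** the heel's back face is about 57.6 mm from the foot (target 57), and the foot's screw is about 1.4 mm from the thick line. On the ramp that error is worth about 0.002 rad of tilt.
- **Force:** the push rose from about 3 N to 7 N near the end, which suggests the back left foot had come down. I had no direct reading of the load on any foot.
- **Contact:** the wrist force was near zero and the hand was well clear of everything.
- **Other things:** the brass weight, tape measure, pliers and purple wedges looked undisturbed. The comparator had shifted only a few millimetres.

**One check disagreed:** a rough tilt fit from three screws in the scene picture gave about 0.015 rad, just over the 0.014 limit. It used only a few hand-picked pixels and the calibration is good to about 2 mm. I therefore trusted the wedge distance instead, but did not confirm the level any other way.

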